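# Sweep the loose nuts into the chest drawer and shut it

### The job

Clear the top of the two-drawer tool chest: with your fingertips, sweep the three loose hex nuts across the rubber mat and off its open front edge, so that they drop into the upper drawer, which stands open below; then push that drawer fully shut. The nuts are only to be pushed, never picked up or carried, and everything else on the chest and on the bench stays where it is.

Things in the scene. Friction and masses are not known exactly. Their poses are not given: they have to be found in the camera images.
- chest: Low grey steel two-drawer tool chest, fixed, 250 mm deep (x), 360 wide (y); origin at the centre of its underside on the bench. Drawers slide out to its own -x; front edge at x = -125. Flat rubber mat on top, 125 mm above the bench; 6 mm thick lips stand 10 mm above the mat at the back and both sides, none at the front. The lower drawer cannot move
- drawer (a joint): How far the upper drawer is pulled out, m: 0 = fully shut, 0.17 = its end; it starts 0.11 to 0.15 out. It runs on slides with about 2 N of friction and stays where it is left
- drawer_in (a point): Centre of the upper drawer's inner floor, 62 mm above the bench, axes as the chest's. Inside 218 mm (x) by 322 mm (y), walls 45 mm deep, rim 18 mm below the mat
- drawer_pull (a point): Middle of the outer face of the upper drawer's aluminium pull strip: 340 mm wide, 10 high, along the top of the drawer front, 12 mm proud of its panel, 104 mm above the bench. Axes as the chest's: push to +x to shut. When shut it lies at x = -149 of the chest
- nut_a: Plain steel hex nut lying flat on the mat, 30 mm across flats, 16 mm thick, 64 g; origin at its centre, z along the bore
- nut_b: Second hex nut, the same
- nut_c: Third hex nut, the same
- gear: Dark steel toothed gear, 46 mm diameter with a narrower hub on top, 26 mm high in all, standing among the nuts; origin at the centre of its underside
- grease_pot: Small white round pot with a grey lid, 45 mm diameter, 38 mm high, near a back corner of the chest top (chest +y side); origin at the centre of its underside
- screwdriver: Screwdriver 170 mm long lying front to back along the other side lip of the chest top (chest -y side); x along the shaft to the tip
- spray_can: Spray can 58 mm diameter, 170 mm high, on the bench at the left; origin at its underside
- meter: Grey hand multimeter, 85 x 170 x 45 mm, lying on the bench at the right; origin at its underside
- hammer: Hammer 280 mm long, some 30 high, lying on the bench at the right

How it is judged (in metres and radians):
On the way:
1. all three nuts lie in the upper drawer while it is still open (more than 60 mm out) (x of nut_a in the frame of drawer_in between -0.112 and 0.112 m and y of nut_a in the frame of drawer_in between -0.163 and 0.163 m and z of nut_a in the frame of drawer_in between 0 and 0.045 m and x of nut_b in the frame of drawer_in between -0.112 and 0.112 m and y of nut_b in the frame of drawer_in between -0.163 and 0.163 m and z of nut_b in the frame of drawer_in between 0 and 0.045 m and x of nut_c in the frame of drawer_in between -0.112 and 0.112 m and y of nut_c in the frame of drawer_in between -0.163 and 0.163 m and z of nut_c in the frame of drawer_in between 0 and 0.045 m and value of joint drawer above 0.06 m), for 0.2 s.
At the end, for the whole second after the job is handed in: The upper drawer is shut to within 5 mm, with all three nuts inside it below its rim and at rest (x of nut_a in the frame of drawer_in between -0.112 and 0.112 m and y of nut_a in the frame of drawer_in between -0.163 and 0.163 m and z of nut_a in the frame of drawer_in between 0 and 0.045 m and x of nut_b in the frame of drawer_in between -0.112 and 0.112 m and y of nut_b in the frame of drawer_in between -0.163 and 0.163 m and z of nut_b in the frame of drawer_in between 0 and 0.045 m and x of nut_c in the frame of drawer_in between -0.112 and 0.112 m and y of nut_c in the frame of drawer_in between -0.163 and 0.163 m and z of nut_c in the frame of drawer_in between 0 and 0.045 m and value of joint drawer below 0.005 m and linear speed of each of nut_a, nut_b, nut_c below 0.02 m/s); the robot touches nothing.
It fails at once if a nut is lifted more than 25 mm off the mat (z of any of nut_a, nut_b, nut_c in the frame of chest above 0.158 m).
It fails at once if a nut is carried out over the drawer: 45 mm past the chest's front edge and still above mat height ((x of nut_a in the frame of chest below -0.17 m and z of nut_a in the frame of chest above 0.125 m) or (x of nut_b in the frame of chest below -0.17 m and z of nut_b in the frame of chest above 0.125 m) or (x of nut_c in the frame of chest below -0.17 m and z of nut_c in the frame of chest above 0.125 m)).
It fails at once if something that should stay is disturbed: gear or grease pot moved over 15 mm, screwdriver over 20 mm, spray can, meter or hammer over 30 mm (distance of any of gear, grease_pot from where it was at the start of the episode above 0.015 m or distance of screwdriver from where it was at the start of the episode above 0.02 m or distance of any of spray_can, meter, hammer from where it was at the start of the episode above 0.03 m).
It fails at once if the gear, the grease pot or the spray can is tipped over (angle between any of gear, grease_pot, spray_can's own z axis and vertical above 0.5 rad).
It also fails if it takes over 58 s, if anything falls off the work surface, if the arm or the gripper's body presses on something with over 40 N, if the wrist force passes 120 N, or if a joint passes its speed limit or range.

### The arm

A 7-joint arm with a two-finger parallel gripper is mounted at the origin on the work surface. World frame = base frame: x ahead of the robot, y to its left, z up, the work surface at z = 0. Lengths are in m, angles in degrees, forces in N, time in s.
With the tool pointing down it reaches from about 0.4 to 0.85 m from the base axis. Payload 6.9 kg.
Tool frame: the origin (TCP) lies between the finger pads; the fingertips stand arm.tip_reach ahead of it and the grasp point (between the pads) lies 6 mm ahead of it (arm.tip_reach is the distance from the TCP to the fingertips, in m); z points along the fingers, y is the line along which they close (so a half turn about z gives the same grasp; the last joint's range is limited). The gripper opens to 85 mm and grips with 20 to 120 N. Pads are 22 mm wide; open, the fingers measure 114 mm over their backs; the gripper's body (76 mm by 85 mm) begins 54 mm behind the grasp point. The pads swing forward as they close: fully open they stand 13 mm farther back than shut.
Start: joints at [73.596, 29.078, -13.613, 85.955, 7.202, 65.827, -8.869], TCP at [0.239, -0.578, 0.256] pointing down, gripper open.
Joint ranges: [-176.47, 176.47], [-13.61, 117.27], [-81.72, 77.17], [0.22, 143.17], [-87.28, 267.28], [10, 112.55], [-165.47, 165.47]. Speed limits (degrees/s): [136.94, 136.94, 180, 180, 180, 180, 180].

### API

Orientations are given as a 3x3 rotation matrix whose columns are the frame's x, y, z axes.
In Python, from rig import arm, grab_frame gives the robot as it stands. The module is installed in compiled form; this text tells all that it offers.
- The arm moves only by the tool jog_arm, never from a script. Its argument "plan" is a list of rows, each a list of 5 numbers: the closure, from -1 (fully open) to 1 (shut), then the shift along the tool's x, y, z in units of 0.025 m (1.0 is 0.025 m), then the turn about the tool's z in units of 0.08 rad (1.0 is 0.08 rad). A call has 1 to 10 rows; each row shifts and turns the commanded pose from where the row before left it, along the tool's axes as they then stand; what a row does not reach is not made up. A row lasts 1/10 s, in which the tool goes at most 50 mm and 8.59 degrees, less where a joint would pass 70% of its speed; a pose out of reach is approached as far as the arm can. A call with a number of a shift or a turn outside -1 to 1 is refused whole. A call with a gripper value outside its range is refused whole. The fingers move at their own pace and stop on an object; "squeeze" is the grip in N (left out, the last holds). Time passes only in rows, so rows that do not move let the fingers close. It gives the time, the measured TCP pose, the force, the opening and the grip force at its end, in the units of the state.
- arm.read_state(): the state, without advancing time (a new reading comes with each control period).
- grab_frame(name): name is "side" or "top" or "wrist"; returns a dict with "img" (400x640x3 uint8, red, green, blue), "range_z" (400x640 float32, m along the optical axis (not along the pixel's ray), 0 where there is no reading), "fx", "fy", "cx", "cy" (pixels), "extrinsics" (4x4, takes a point from camera to world coordinates); the wrist camera has in their place "hand_eye" (4x4, takes a point from camera to tool coordinates, whose origin is the TCP and whose axes are the flange's). Camera axes: x right, y down, z forward; pixel columns grow to the right and rows downward; lengths in m; the calibration is good to about 2 mm. The wrist camera is an equidistant fisheye: a pixel r from the principal point sees the ray r / f radians off the axis. A picture is of the moment at which its call begins: read the wrist's pose just before it.
- arm.sign_off(): hands the job in; it is judged then, once.
The state is a dict: "time": time; "joint_positions": joint angles; "joint_vel": joint speeds; "tau": joint torques, N m; "position": TCP position; "orientation": TCP orientation; "contact_force": force on the tool from outside, world axes, zero at the start; "ft_torque": the same for the moment, N m; "finger_gap": finger opening in m; "finger_force": force on a finger pad.
Only numpy, scipy, OpenCV 4.12 (cv2) and the standard library are available. Lean on these libraries where they do the work, as an engineer would, in place of code of your own. Each camera call takes 0.05 s, during which the arm holds its last target. There are 200 camera calls.

## Working session

There is one attempt and no reset: what is moved stays moved. The work goes in short steps, Python scripts to look and compute and a tool call to move; the robot and the scene stay as the last step left them, time stands still between calls to the robot, and variables do not carry over. Pictures are saved under pics/ and viewed, at most 10 in all, crops included, and the job is handed in when it is done.

Besides the shell and the picture viewer there is one more tool, called as name(argument=value, ...) on one line, values as JSON. jog_arm: Moves the arm, as the interface text tells. Shifts and turns lie within -1 to 1; 1 stands for 0.025 m of shift or 0.08 rad of turn. Its arguments: {"type":"object","properties":{"plan":{"type":"array"},"squeeze":{"type":"number"}},"required":["plan"]}

```bash
mkdir -p pics
python3 - <<'E'
from rig import arm, grab_frame
import cv2,numpy as np
s=arm.read_state(); print(s, arm.tip_reach)
for n in("top","side"):
    f=grab_frame(n); cv2.imwrite(f"pics/{n}0.png",f["img"][:,:,::-1]); np.savez(f"{n}0.npz",**f)
    print(n,f["fx"],f["cx"],f["cy"],f["extrinsics"].round(3).tolist())
E
```

```text
{'time': 0.0, 'joint_positions': array([ 73.59633611,  29.12748031, -13.60873979,  86.00915354,
         7.2024207 ,  65.82539556,  -8.8706231 ]), 'joint_vel': array([ 0.03109577, -0.01072054, -0.0902653 , -0.06754077,  0.03291641,
       -0.01446164, -0.09849216]), 'tau': array([-1.91460458e-04, -6.20604944e+01, -2.18636937e+00, -2.49653900e+01,
        1.27091969e-02,  1.19238684e-02,  2.01072865e-06]), 'position': array([ 0.23840821, -0.57725265,  0.25540563]), 'orientation': array([[ 9.24226746e-01,  3.81843427e-01, -7.20438637e-04],
       [ 3.81844105e-01, -9.24225274e-01,  1.65033234e-03],
       [-3.56790412e-05, -1.80037653e-03, -9.99998379e-01]]), 'contact_force': array([ 0.87205814,  0.0599113 , -0.71339745]), 'ft_torque': array([-0.07269557, -0.00129697,  0.02588712]), 'finger_force': 0.0, 'finger_gap': 0.08530948402501295} 0.025
top 512.5076694128834 314.86383074922014 201.31405434586725 [[-0.017, -0.98, 0.198, 0.294], [-1.0, 0.014, -0.012, 0.022], [0.009, -0.198, -0.98, 1.431], [0.0, 0.0, 0.0, 1.0]]
side 461.0674150751139 315.71469705678555 198.75815424261936 [[-0.952, -0.175, 0.252, 0.159], [-0.306, 0.502, -0.809, 1.296], [0.015, -0.847, -0.531, 0.941], [0.0, 0.0, 0.0, 1.0]]
```

View pics/top0.png

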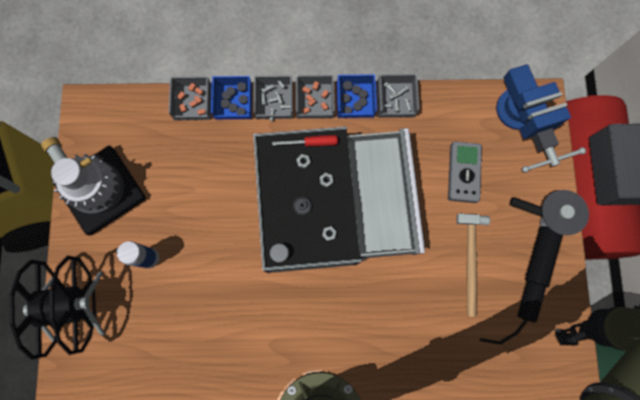

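View pics/side0.png

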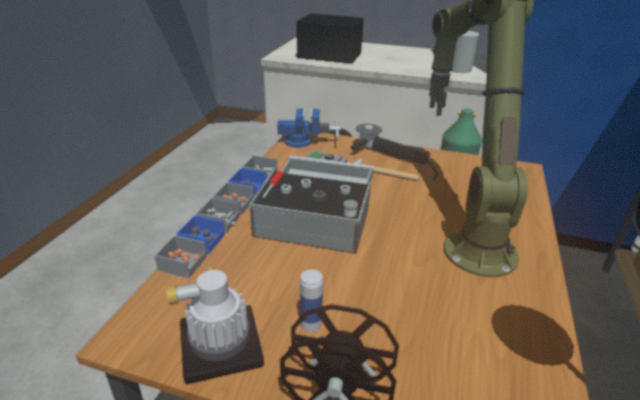

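The top view shows the chest at about (260–415, 130–268) with its drawer opening to the right (world -y). The nuts are near (303,160), (326,180) and (329,233), the gear near (302,206) and the pot near (280,252). The side view shows the same layout, with the arm clear of the chest. Next I'll enlarge the chest area.

```bash
cat > h.py <<'E'
import numpy as np
def ray(f,u,v):
    d=np.array([(u-f["cx"])/f["fx"],(v-f["cy"])/f["fy"],1.0]); E=f["extrinsics"]
    return E[:3,3],E[:3,:3]@d
def atz(f,u,v,z):
    o,d=ray(f,u,v); return o+d*(z-o[2])/d[2]
def proj(f,p):
    E=f["extrinsics"]; c=E[:3,:3].T@(np.array(p)-E[:3,3]); return f["fx"]*c[0]/c[2]+f["cx"],f["fy"]*c[1]/c[2]+f["cy"],c[2]
E
python3 - <<'E'
import cv2,numpy as np
for n,(x0,y0,w,h,k) in {"top":(245,122,190,152,4),"side":(245,150,140,105,5)}.items():
    im=cv2.imread(f"pics/{n}0.png")[y0:y0+h,x0:x0+w]
    im=cv2.convertScaleAbs(cv2.resize(im,None,fx=k,fy=k,interpolation=cv2.INTER_CUBIC),alpha=1.4)
    cv2.imwrite(f"pics/{n}crop.png",im)
E
```

```text
(no output)
```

View pics/topcrop.png

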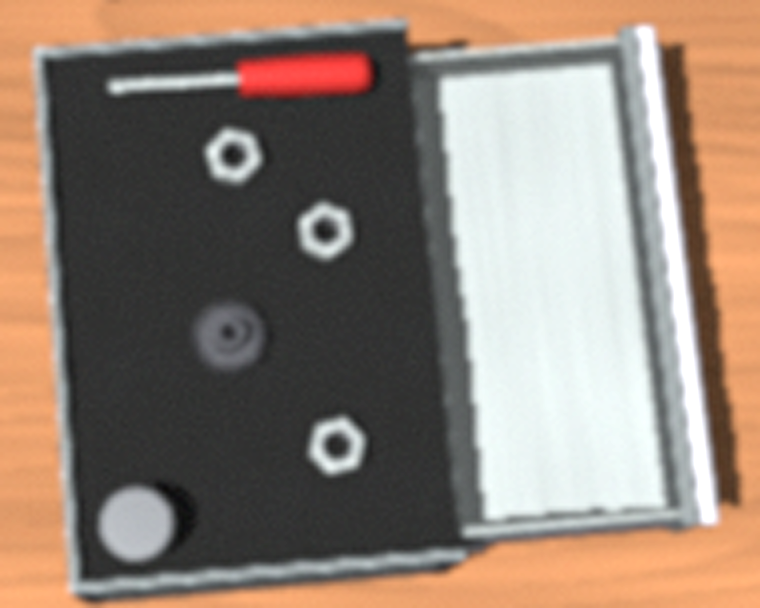

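View pics/sidecrop.png

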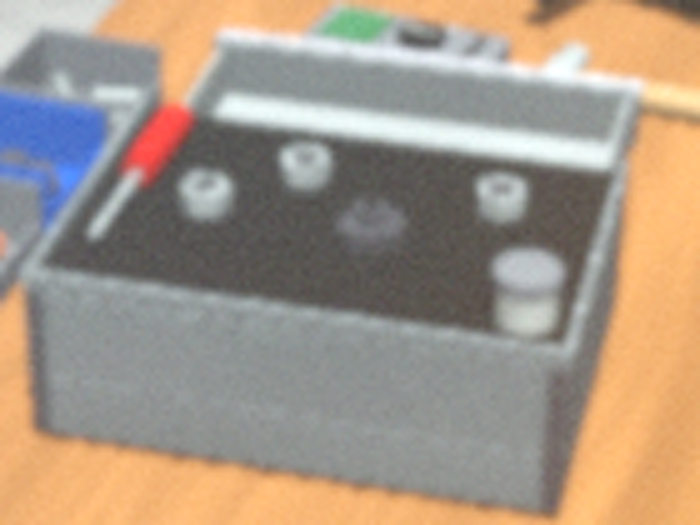

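The enlarged top crop puts nut 1 at (233,156), nut 2 at (326,231), nut 3 at (337,446), the gear hub at (230,333), the pot at (138,523), and the front edge from (408,40) to (465,550). The enlarged side crop has the nut bores at (206,184), (306,157) and (502,186), and the gear top at (372,203).

Run:
```python
import numpy as np
from h import *
T=dict(np.load("top0.npz"));S=dict(np.load("side0.npz"))
t=lambda p:(245+(p[0]-1.5)/4,122+(p[1]-1.5)/4); s=lambda p:(245+(p[0]-2)/5,150+(p[1]-2)/5)
np.set_printoptions(precision=4,suppress=True)
def tri(a,b):
    (o1,d1),(o2,d2)=ray(T,*a),ray(S,*b)
    k=np.linalg.lstsq(np.c_[d1,-d2],o2-o1,rcond=None)[0]
    p,q=o1+k[0]*d1,o2+k[1]*d2; return (p+q)/2,np.linalg.norm(p-q)
P={}
for n,a,b in [("n1",(233,156),(206,184)),("n2",(326,231),(306,157)),("n3",(337,446),(502,186)),("gear",(230,333),(372,203)),("pot",(138,523),(528,268)),("handle end",(372,73),(178,108))]:
    print(n,*tri(t(a),s(b)))
# chest axes: back corners lip top z=.135, front edge at mat .125..; 
bl=atz(T,*t((38,48)),.135);br=atz(T,*t((78,590)),.135);fl=atz(T,*t((406,22)),.135);fr=atz(T,*t((466,552)),.135)
print("corners",bl,br,fl,fr,np.linalg.norm(bl-br),np.linalg.norm(fl-fr),np.linalg.norm(bl-fl))
ctr=(bl+br+fl+fr)/4
ey=(br-bl)+(fr-fl); ex=(bl-fl)+(br-fr); a1=np.arctan2(ex[1],ex[0]); a2=np.arctan2(ey[1],ey[0])-np.pi/2
print(ctr,np.degrees([a1,a2]))
a=(a1+(a2%(2*np.pi)))/2; R=np.array([[np.cos(a),-np.sin(a)],[np.sin(a),np.cos(a)]])
for n,px,z in [("n1",(233,156),.141),("n2",(326,231),.141),("n3",(337,446),.141),("gear",(230,333),.151),("pot",(138,523),.163),("sd tip",(110,86),.13),("sd handle edge",(372,95),.135),("sdh2",(240,97),.135),("pullL",(656,28),.109),("pullR",(717,522),.109),("rimfrontL",(620,45),.107),("rimfrontR",(682,510),.107)]:
    w=atz(T,*t(px),z); print(n,w,"chest",R.T@(w-ctr)[:2])
np.save("chest.npy",np.r_[ctr[:2],a])
u=T["range_z"]
# depth check of mat
for px in [(300,400),(150,250),(560,300)]:
    x,y=t(px); d=u[int(y),int(x)]; o,r=ray(T,x,y); print("depth",px,o+r*d)
```

```text
n1 [0.6612 0.0348 0.1417] 0.002863277087082606
n2 [ 0.6099 -0.0249  0.1404] 0.0036121419259610666
n3 [ 0.4696 -0.0287  0.1419] 0.003022863069562894
gear [0.5417 0.038  0.152 ] 0.002780169338512512
pot [0.4208 0.0963 0.1613] 0.0030791610258730367
handle end [ 0.717  -0.057   0.1428] 0.0011125940371344227
corners [0.7404 0.1633 0.135 ] [0.3835 0.1358 0.135 ] [ 0.7553 -0.0809  0.135 ] [ 0.4034 -0.1087  0.135 ] 0.35798399591088337 0.35293599289641747 0.24466166899225003
[0.5707 0.0274 0.135 ] [  94.0712 -265.5347]
n1 [0.6628 0.0351 0.141 ] chest [ 0.0009 -0.0925]
n2 [ 0.6116 -0.0245  0.141 ] chest [-0.0548 -0.037 ]
n3 [ 0.4712 -0.0286  0.141 ] chest [-0.0484  0.1033]
gear [0.5433 0.0383 0.151 ] chest [0.0129 0.0265]
pot [0.4221 0.0964 0.163 ] chest [0.0799 0.143 ]
sd tip [0.7151 0.1161 0.13  ] chest [ 0.0777 -0.1507]
sd handle edge [ 0.705 -0.057  0.135] chest [-0.0941 -0.1277]
sdh2 [0.7048 0.0301 0.135 ] chest [-0.0073 -0.134 ]
pullL [ 0.758  -0.2526  0.109 ] chest [-0.2931 -0.166 ]
pullR [ 0.4224 -0.2743  0.109 ] chest [-0.2898  0.1703]
rimfrontL [ 0.7469 -0.2279  0.107 ] chest [-0.2676 -0.1568]
rimfrontR [ 0.4307 -0.2525  0.107 ] chest [-0.2687  0.1604]
depth (300, 400) [ 0.5035 -0.0059  0.1263]
depth (150, 250) [0.6047 0.0904 0.1237]
depth (560, 300) [ 0.5803 -0.1863  0.0618]
```

jog_arm(plan=[[0.7,0,0,0,-1],[0.7,0,0,0,-1],[0.7,0,0,0,-1],[0.7,0,0,0,-1],[0.7,0,0,0,-1],[0.7,0,0,0,-1],[0.7,0,0,0,-1],[0.7,0,0,0,-1],[0.7,0,0,0,-1],[0.7,0,0,0,-1]], squeeze=20)

```text
time: 1.1
position: [0.2385, -0.5774, 0.2558]
orientation: [[0.367, 0.93, -0.0], [0.93, -0.367, 0.001], [0.001, -0.001, -1.0]]
contact_force: [-0.8, 0.3, -0.6]
finger_gap: 0.0131
finger_force: 0.0
```

jog_arm(plan=[[0.7,0,0,0,-1],[0.7,0,0,0,-1],[0.7,0,0,0,-1],[0.7,0,0,0,-1],[0.7,0,0,0,-1],[0.7,0,0,0,-0.66],[0.7,0,0,0,0]])

```text
time: 1.8
position: [0.2384, -0.5775, 0.2557]
orientation: [[-0.074, 0.997, -0.0], [0.997, 0.074, 0.001], [0.001, -0.0, -1.0]]
contact_force: [-0.1, 0.1, 0.1]
finger_gap: 0.0126
finger_force: 0.0
```

jog_arm(plan=[[0.7,0.5,0.37,0,0],[0.7,0.9,0.66,0,0],[0.7,0.9,0.66,0,0],[0.7,0.9,0.66,0,0],[0.7,0.9,0.66,0,0],[0.7,0.9,0.66,0,0],[0.7,0.9,0.66,0,0],[0.7,0.9,0.66,0,0],[0.7,0.9,0.66,0,0],[0.7,0.9,0.66,0,0]])

```text
time: 2.8
position: [0.3808, -0.3492, 0.2564]
orientation: [[-0.073, 0.997, 0.0], [0.997, 0.073, 0.0], [0.0, 0.0, -1.0]]
contact_force: [0.1, -0.5, 0.5]
finger_gap: 0.0127
finger_force: 0.0
```

jog_arm(plan=[[0.7,0.9,0.66,0,0],[0.7,0.9,0.66,0,0],[0.7,0.9,0.66,0,0],[0.7,0.9,0.66,0,0],[0.7,0.9,0.66,0,0],[0.7,0.9,0.66,0,0],[0.7,0.9,0.66,0,0],[0.7,0.9,0.66,0,0],[0.7,0.9,0.66,0,0],[0.7,0.9,0.66,0,0]])

```text
time: 3.8
position: [0.5281, -0.1127, 0.2564]
orientation: [[-0.073, 0.997, -0.0], [0.997, 0.073, 0.0], [0.0, -0.0, -1.0]]
contact_force: [-0.5, -0.0, 0.3]
finger_gap: 0.0127
finger_force: 0.0
```

jog_arm(plan=[[0.7,0.9,0.66,0,0],[0.7,0.9,0.66,0,0],[0.7,0.9,0.66,0,0],[0.7,0.9,0.66,0,0],[0.7,0.9,0.66,0,0],[0.7,0.43,0.28,0,0],[0.7,0,0,0,0],[0.7,0,0,0,0]])

```text
time: 4.6
position: [0.6075, 0.0138, 0.2561]
orientation: [[-0.073, 0.997, -0.001], [0.997, 0.073, -0.001], [-0.001, -0.001, -1.0]]
contact_force: [0.5, -1.4, 0.0]
finger_gap: 0.0129
finger_force: 0.0
```

jog_arm(plan=[[0.7,0,0,0.6,0],[0.7,0,0,0.6,0],[0.7,0,0,0.6,0],[0.7,0,0,0.6,0],[0.7,0,0,0.6,0],[0.7,0,0,0.4,0],[0.7,0,0,0,0]])

```text
time: 5.3
position: [0.6071, 0.0128, 0.1701]
orientation: [[-0.072, 0.997, -0.003], [0.997, 0.072, -0.001], [-0.001, -0.003, -1.0]]
contact_force: [-0.2, -0.3, 0.1]
finger_gap: 0.0125
finger_force: 0.0
```

Run:
```python
from rig import arm, grab_frame
import cv2,numpy as np
s=arm.read_state(); print(s["position"])
f=grab_frame("wrist"); a=f["img"][:,:,::-1]; print(f["fx"],f["cx"],f["cy"],f["hand_eye"].round(3).tolist())
cv2.imwrite("pics/w1.png",a)
b=grab_frame("side")["img"][130:260,235:395,::-1]
b=cv2.convertScaleAbs(cv2.resize(b,None,fx=4,fy=4,interpolation=cv2.INTER_CUBIC),alpha=1.4)
cv2.imwrite("pics/s1.png",b)
```

```text
[0.60713456 0.01277399 0.1700729 ]
309.70691628693146 315.57214966268106 201.67594599626298 [[0.0, -0.956, -0.293, 0.074], [1.0, 0.0, 0.0, 0.001], [-0.0, -0.293, 0.956, -0.117], [0.0, 0.0, 0.0, 1.0]]
```

View pics/w1.png

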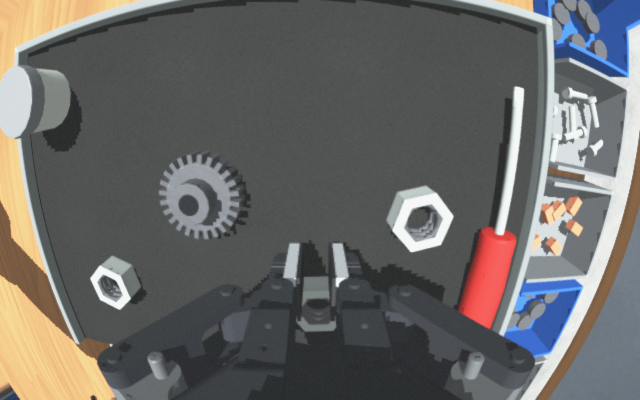

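View pics/s1.png

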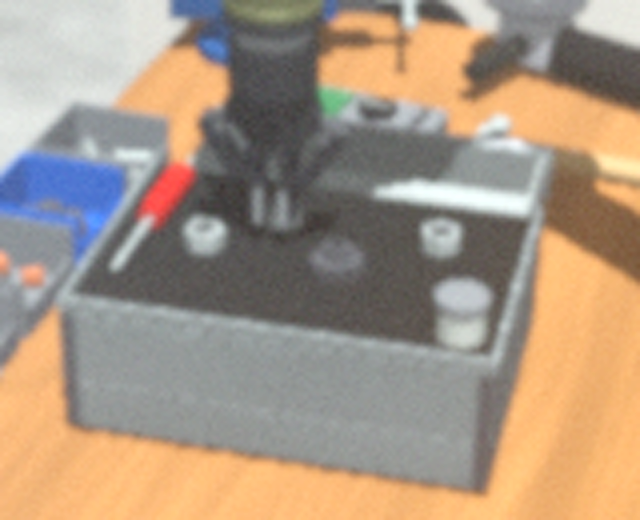

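The wrist view shows nut 2 at (318,310), centred in front of the finger pair, nut 1 at (420,218), nut 3 at (115,283), and everything else clear of the fingers. The side view agrees. I'll lower and sweep nut 2.

jog_arm(plan=[[0.7,0,0,0.3,0],[0.7,0,0,0.28,0],[0.7,0,0,0,0],[0.7,-0.2,0,0,0],[0.7,-0.2,0,0,0],[0.7,-0.2,0,0,0],[0.7,-0.2,0,0,0],[0.7,-0.2,0,0,0],[0.7,-0.2,0,0,0],[0.7,-0.2,0,0,0]])

```text
time: 6.4
position: [0.6109, -0.0209, 0.1568]
orientation: [[-0.074, 0.997, 0.0], [0.997, 0.074, 0.0], [0.0, 0.0, -1.0]]
contact_force: [0.4, 0.6, 0.1]
finger_gap: 0.0126
finger_force: 0.2
```

jog_arm(plan=[[0.7,-0.2,0,0,0],[0.7,-0.2,0,0,0],[0.7,-0.2,0,0,0],[0.7,-0.2,0,0,0],[0.7,-0.2,0,0,0],[0.7,-0.2,0,0,0],[0.7,-0.2,0,0,0],[0.7,-0.2,0,0,0],[0.7,-0.2,0,0,0],[0.7,-0.2,0,0,0]])

```text
time: 7.4
position: [0.6145, -0.0708, 0.1568]
orientation: [[-0.074, 0.997, -0.0], [0.997, 0.074, -0.0], [-0.0, -0.0, -1.0]]
contact_force: [-0.1, -0.4, 0.7]
finger_gap: 0.0128
finger_force: 0.0
```

jog_arm(plan=[[0.7,-0.2,0,0,0],[0.7,-0.2,0,0,0],[0.7,0,0,0,0],[0.7,0,0,0,0]])

```text
time: 7.8
position: [0.6152, -0.0803, 0.1567]
orientation: [[-0.073, 0.997, -0.0], [0.997, 0.073, 0.0], [0.0, -0.0, -1.0]]
contact_force: [-0.3, 0.6, -0.5]
finger_gap: 0.0127
finger_force: 0.0
```

Run:
```python
from rig import arm, grab_frame
import cv2,numpy as np
print(arm.read_state()["position"])
a=grab_frame("top")["img"][122:274,245:435,::-1]
b=grab_frame("wrist")["img"][:,:,::-1]
k=cv2.resize(a,(500,400),interpolation=cv2.INTER_CUBIC)
cv2.imwrite("pics/c2.png",cv2.convertScaleAbs(np.hstack([k,cv2.resize(b,(640,400))]),alpha=1.3)[:,:])
im=cv2.imread("pics/c2.png"); cv2.imwrite("pics/c2.png",cv2.resize(im,(800,281),interpolation=cv2.INTER_AREA))
```

```text
[ 0.61518822 -0.08032411  0.15672358]
```

View pics/c2.png

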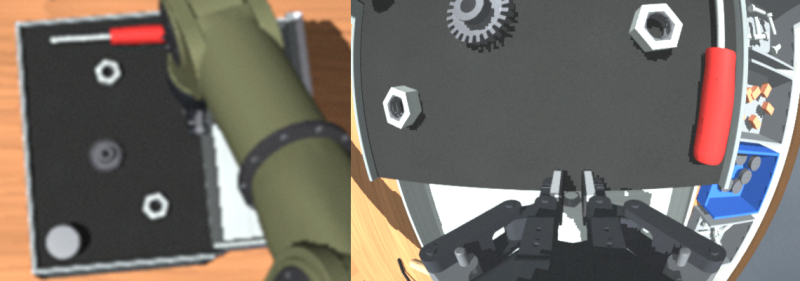

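jog_arm(plan=[[0.7,-0.16,0,0,0],[0.7,0,0,0,0],[0.7,0.1,0,-0.8,0],[0.7,0.3,0,-0.9,0],[0.7,0.9,0.35,-0.1,0],[0.7,0.9,0.35,0,0],[0.7,0.9,0.35,0,0],[0.7,0.9,0.35,0,0],[0.7,0.9,0.35,0,0],[0.7,0.9,0.35,0,0]])

```text
time: 8.9
position: [0.6574, 0.0651, 0.2018]
orientation: [[-0.074, 0.997, -0.0], [0.997, 0.074, -0.0], [-0.0, -0.0, -1.0]]
contact_force: [-0.3, -0.3, -0.4]
finger_gap: 0.0127
finger_force: 0.0
```

jog_arm(plan=[[0.7,0.4,0.1,0,0],[0.7,0,0,0,0],[0.7,0,0,0,0]])

```text
time: 9.2
position: [0.6588, 0.0731, 0.2016]
orientation: [[-0.073, 0.997, -0.0], [0.997, 0.073, -0.001], [-0.001, -0.001, -1.0]]
contact_force: [-0.3, -1.1, 0.1]
finger_gap: 0.0129
finger_force: 0.0
```

Run:
```python
from rig import arm, grab_frame
import cv2,numpy as np
from h import *
s=arm.read_state(); print(s["position"])
a=grab_frame("top")["img"][122:274,245:435,::-1]
b=grab_frame("wrist")["img"][:,:,::-1]
im=np.hstack([cv2.resize(a,(500,400),interpolation=cv2.INTER_CUBIC),b])
cv2.imwrite("pics/c3.png",cv2.resize(cv2.convertScaleAbs(im,alpha=1.3),(800,281),interpolation=cv2.INTER_AREA))
```

```text
[0.6588067  0.07310711 0.20158614]
```

View pics/c3.png

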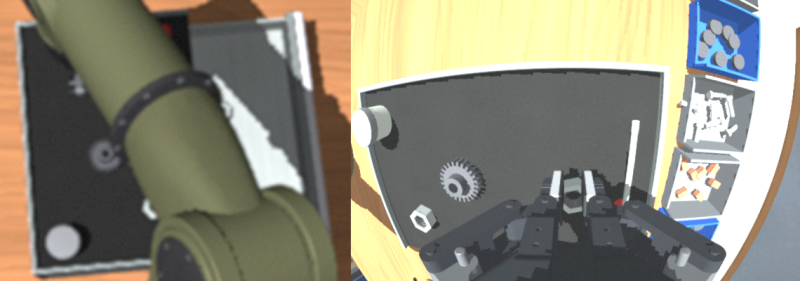

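The top panel shows nut 2 lying in the drawer at (228,110). The wrist panel shows nut 1 centred ahead of the fingers at (573,190), so I'll sweep it now.

jog_arm(plan=[[0.7,0,0,0.6,0],[0.7,0,0,0.6,0],[0.7,0,0,0.4,0],[0.7,0,0,0.2,0],[0.7,0,0,0,0],[0.7,-0.2,0,0,0],[0.7,-0.2,0,0,0],[0.7,-0.2,0,0,0]])

```text
time: 10.1
position: [0.6604, 0.0588, 0.1573]
orientation: [[-0.073, 0.997, 0.001], [0.997, 0.073, -0.0], [-0.0, 0.001, -1.0]]
contact_force: [0.3, -0.2, 0.2]
finger_gap: 0.0129
finger_force: 0.2
```

jog_arm(plan=[[0.7,-0.24,0,0,0],[0.7,-0.24,0,0,0],[0.7,-0.24,0,0,0],[0.7,-0.24,0,0,0],[0.7,-0.24,0,0,0],[0.7,-0.24,0,0,0],[0.7,-0.24,0,0,0],[0.7,-0.24,0,0,0],[0.7,-0.24,0,0,0],[0.7,-0.24,0,0,0]])

```text
time: 11.1
position: [0.6645, -0.0009, 0.1568]
orientation: [[-0.074, 0.997, 0.0], [0.997, 0.074, 0.0], [0.0, 0.0, -1.0]]
contact_force: [0.3, 0.3, 0.3]
finger_gap: 0.0131
finger_force: 0.3
```

jog_arm(plan=[[0.7,-0.24,0,0,0],[0.7,-0.24,0,0,0],[0.7,-0.24,0,0,0],[0.7,-0.24,0,0,0],[0.7,-0.24,0,0,0],[0.7,-0.24,0,0,0],[0.7,-0.24,0,0,0],[0.7,-0.24,0,0,0],[0.7,-0.24,0,0,0],[0.7,-0.24,0,0,0]])

```text
time: 12.1
position: [0.669, -0.0608, 0.1568]
orientation: [[-0.074, 0.997, 0.0], [0.997, 0.074, -0.0], [-0.0, 0.0, -1.0]]
contact_force: [-0.3, 0.2, 0.1]
finger_gap: 0.0131
finger_force: 0.3
```

jog_arm(plan=[[0.7,-0.24,0,0,0],[0.7,-0.2,0,0,0],[0.7,-0.2,0,0,0],[0.7,-0.1,0,0,0],[0.7,0,0,0,0],[0.7,0,0,0,0]])

```text
time: 12.7
position: [0.6702, -0.0785, 0.1568]
orientation: [[-0.074, 0.997, -0.0], [0.997, 0.074, 0.0], [0.0, 0.0, -1.0]]
contact_force: [-0.3, -1.0, 0.5]
finger_gap: 0.0133
finger_force: 0.0
```

jog_arm(plan=[[0.7,-0.08,0,0,0],[0.7,0,0,0,0],[0.7,0.1,0,-0.9,0],[0.7,0.25,0,-0.9,0],[0.7,0.5,-1,0,0],[0.7,0.5,-1,0,0],[0.7,0.5,-1,0,0],[0.7,0.5,-1,0,0],[0.7,0.5,-1,0,0],[0.7,0.5,-1,0,0]])

```text
time: 13.7
position: [0.5136, -0.0077, 0.2019]
orientation: [[-0.074, 0.997, 0.0], [0.997, 0.074, -0.0], [-0.0, 0.0, -1.0]]
contact_force: [-0.3, -0.5, -0.4]
finger_gap: 0.0126
finger_force: 0.0
```

jog_arm(plan=[[0.7,0.5,-1,0,0],[0.7,0.4,-0.82,0,0],[0.7,0,0,0,0],[0.7,0,0,0,0]])

```text
time: 14.1
position: [0.468, 0.0108, 0.2023]
orientation: [[-0.074, 0.997, 0.001], [0.997, 0.074, -0.001], [-0.001, 0.001, -1.0]]
contact_force: [1.2, -0.1, 0.2]
finger_gap: 0.0132
finger_force: 0.0
```

Run:
```python
from rig import arm, grab_frame
import cv2,numpy as np
s=arm.read_state(); print(s["position"])
a=grab_frame("top")["img"][122:274,245:435,::-1]
b=grab_frame("wrist")["img"][:,:,::-1]
im=np.hstack([cv2.resize(a,(500,400),interpolation=cv2.INTER_CUBIC),b])
cv2.imwrite("pics/c4.png",cv2.resize(cv2.convertScaleAbs(im,alpha=1.3),(800,281),interpolation=cv2.INTER_AREA))
```

```text
[0.46796065 0.01083448 0.20226483]
```

View pics/c4.png

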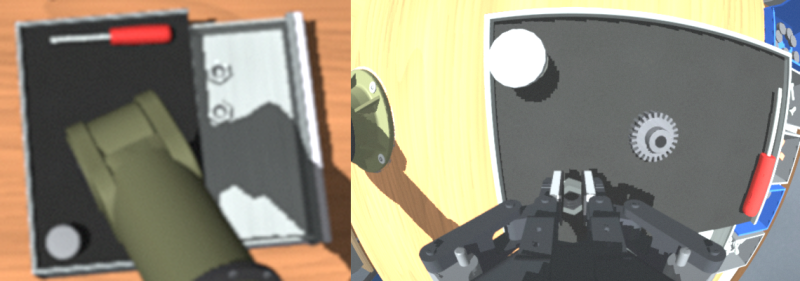

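The top panel shows two nuts in the drawer at (220,72) and (222,110). Nut 3 is centred between the fingers at (573,190) in the wrist panel.

jog_arm(plan=[[0.7,0,0,0.6,0],[0.7,0,0,0.6,0],[0.7,0,0,0.4,0],[0.7,0,0,0.22,0],[0.7,0,0,0,0],[0.7,-0.2,0,0,0],[0.7,-0.2,0,0,0],[0.7,-0.2,0,0,0],[0.7,-0.2,0,0,0],[0.7,-0.2,0,0,0]])

```text
time: 15.2
position: [0.4696, -0.0146, 0.1565]
orientation: [[-0.073, 0.997, 0.001], [0.997, 0.073, -0.0], [-0.0, 0.001, -1.0]]
contact_force: [0.6, 0.3, 0.3]
finger_gap: 0.0128
finger_force: 0.2
```

jog_arm(plan=[[0.7,-0.24,0,0,0],[0.7,-0.24,0,0,0],[0.7,-0.24,0,0,0],[0.7,-0.24,0,0,0],[0.7,-0.24,0,0,0],[0.7,-0.24,0,0,0],[0.7,-0.24,0,0,0],[0.7,-0.24,0,0,0],[0.7,-0.24,0,0,0],[0.7,-0.24,0,0,0]])

```text
time: 16.2
position: [0.4739, -0.0745, 0.1563]
orientation: [[-0.074, 0.997, -0.0], [0.997, 0.074, -0.0], [-0.0, -0.0, -1.0]]
contact_force: [-0.6, 0.5, -0.3]
finger_gap: 0.013
finger_force: 0.3
```

jog_arm(plan=[[0.7,-0.2,0,0,0],[0.7,-0.2,0,0,0],[0.7,-0.2,0,0,0],[0.7,-0.2,0,0,0],[0.7,-0.06,0,0,0],[0.7,0,0,0,0],[0.7,0,0,0,0]])

```text
time: 16.9
position: [0.4755, -0.0952, 0.1563]
orientation: [[-0.074, 0.997, 0.0], [0.997, 0.074, 0.0], [0.0, 0.0, -1.0]]
contact_force: [0.3, -0.5, -0.6]
finger_gap: 0.0127
finger_force: 0.0
```

jog_arm(plan=[[0.7,0,0,-0.8,0],[0.7,0,0,-0.8,0],[0.7,-0.9,0.35,0,0],[0.7,-0.9,0.35,0,0],[0.7,-0.9,0.35,0,0],[0.7,-0.9,0.35,0,0],[0.7,-0.9,0.35,0,0],[0.7,-0.9,0.35,0,0],[0.7,-0.9,0.35,0,0],[0.7,-0.9,0.35,0,0]])

```text
time: 17.9
position: [0.559, -0.2703, 0.1962]
orientation: [[-0.074, 0.997, -0.0], [0.997, 0.074, 0.0], [0.0, -0.0, -1.0]]
contact_force: [0.4, 0.5, -0.0]
finger_gap: 0.0131
finger_force: 0.0
```

jog_arm(plan=[[0.7,-0.9,0.15,0,0],[0.7,-0.4,0,0,0],[0.7,0,0,0,0],[0.7,0,0,0,0]])

```text
time: 18.3
position: [0.5645, -0.3005, 0.1962]
orientation: [[-0.075, 0.997, -0.0], [0.997, 0.075, 0.001], [0.001, -0.0, -1.0]]
contact_force: [-0.2, 0.4, 0.1]
finger_gap: 0.0126
finger_force: 0.0
```

Run:
```python
from rig import arm, grab_frame
import cv2,numpy as np
s=arm.read_state(); print(s["position"])
a=grab_frame("top")["img"][122:274,245:435,::-1]
b=grab_frame("wrist")["img"][:,:,::-1]
im=np.hstack([cv2.resize(a,(500,400),interpolation=cv2.INTER_CUBIC),b])
cv2.imwrite("pics/c5.png",cv2.resize(cv2.convertScaleAbs(im,alpha=1.3),(800,281),interpolation=cv2.INTER_AREA))
```

```text
[ 0.56450583 -0.30049181  0.19620822]
```

View pics/c5.png

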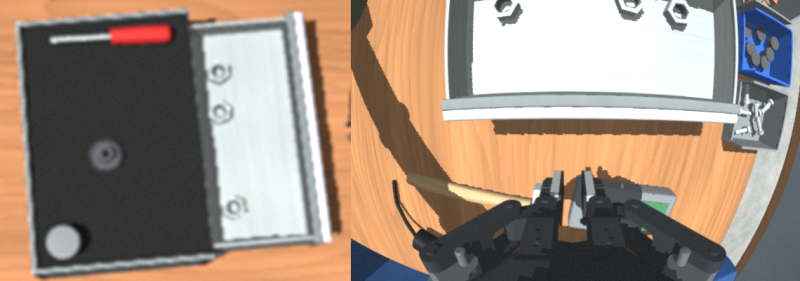

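All three nuts lie flat in the drawer, at (220,72), (222,112) and (235,207) in the top panel, and the fingers stand clear in front of the pull. I'll lower and push it shut.

jog_arm(plan=[[0.7,0,0,0.6,0],[0.7,0,0,0.7,0],[0.7,0,0,0.7,0],[0.7,0,0,0.6,0],[0.7,0,0,0.4,0],[0.7,0,0,0,0],[0.7,0.2,0,0,0],[0.7,0.2,0,0,0],[0.7,0.2,0,0,0],[0.7,0.2,0,0,0]])

```text
time: 19.4
position: [0.5634, -0.2813, 0.1219]
orientation: [[-0.074, 0.997, 0.001], [0.997, 0.074, -0.0], [-0.0, 0.001, -1.0]]
contact_force: [-0.5, -0.1, -0.2]
finger_gap: 0.013
finger_force: 0.0
```

jog_arm(plan=[[0.7,0.1,0,0,0],[0.7,0.1,0,0,0],[0.7,0.15,0,0,0],[0.7,0.2,0,0,0],[0.7,0.2,0,0,0],[0.7,0.2,0,0,0],[0.7,0.2,0,0,0],[0.7,0.2,0,0,0],[0.7,0.2,0,0,0],[0.7,0.2,0,0,0]])

```text
time: 20.4
position: [0.5601, -0.2378, 0.1213]
orientation: [[-0.074, 0.997, 0.0], [0.997, 0.074, -0.0], [-0.0, 0.0, -1.0]]
contact_force: [0.1, -1.3, 1.3]
finger_gap: 0.0129
finger_force: 1.2
```

jog_arm(plan=[[0.7,0.2,0,0,0],[0.7,0.2,0,0,0],[0.7,0.2,0,0,0],[0.7,0.2,0,0,0],[0.7,0.2,0,0,0],[0.7,0.2,0,0,0],[0.7,0.2,0,0,0],[0.7,0.2,0,0,0],[0.7,0.2,0,0,0],[0.7,0.2,0,0,0]])

```text
time: 21.4
position: [0.5563, -0.188, 0.1213]
orientation: [[-0.074, 0.997, 0.0], [0.997, 0.074, 0.0], [0.0, 0.0, -1.0]]
contact_force: [2.1, -2.8, 0.1]
finger_gap: 0.0129
finger_force: 1.1
```

jog_arm(plan=[[0.7,0.2,0,0,0],[0.7,0.2,0,0,0],[0.7,0.2,0,0,0],[0.7,0.2,0,0,0],[0.7,0.2,0,0,0],[0.7,0.2,0,0,0],[0.7,0.2,0,0,0],[0.7,0.2,0,0,0],[0.7,0.2,0,0,0],[0.7,0,0,0,0]])

```text
time: 22.4
position: [0.5525, -0.142, 0.1212]
orientation: [[-0.075, 0.997, -0.001], [0.997, 0.075, 0.001], [0.001, -0.001, -1.0]]
contact_force: [-0.0, 0.4, 0.3]
finger_gap: 0.0132
finger_force: 0.0
```

jog_arm(plan=[[0.7,0.08,0,0,0],[0.7,0.08,0,0,0],[0.7,0.08,0,0,0],[0.7,0,0,0,0]])

```text
time: 22.8
position: [0.5521, -0.1373, 0.1211]
orientation: [[-0.074, 0.997, -0.001], [0.997, 0.074, 0.0], [0.0, -0.001, -1.0]]
contact_force: [-0.5, -1.1, 0.5]
finger_gap: 0.0126
finger_force: 0.4
```

Creep until the force rises at the stop.

jog_arm(plan=[[0.7,0.06,0,0,0],[0.7,0.06,0,0,0],[0.7,0.06,0,0,0]])

```text
time: 23.1
position: [0.5519, -0.1331, 0.1211]
orientation: [[-0.074, 0.997, -0.001], [0.997, 0.074, -0.0], [-0.0, -0.001, -1.0]]
contact_force: [-1.5, -2.4, -0.6]
finger_gap: 0.0126
finger_force: 1.0
```

jog_arm(plan=[[0.7,0.06,0,0,0],[0.7,0.04,0,0,0],[0.7,0,0,0,0]])

```text
time: 23.4
position: [0.5519, -0.1322, 0.1212]
orientation: [[-0.072, 0.997, -0.0], [0.997, 0.072, -0.002], [-0.002, -0.0, -1.0]]
contact_force: [-1.4, -6.5, -1.8]
finger_gap: 0.0127
finger_force: 3.2
```

jog_arm(plan=[[0.7,0.06,0,0,0],[0.7,0.04,0,0,0],[0.7,0,0,0,0]])

```text
time: 23.7
position: [0.5518, -0.1321, 0.1212]
orientation: [[-0.071, 0.997, 0.0], [0.997, 0.071, -0.005], [-0.005, -0.0, -1.0]]
contact_force: [-0.8, -12.2, -1.9]
finger_gap: 0.0129
finger_force: 6.1
```

The drawer is hard against its stop: 12 N with no further travel. I'll back off gently and rise.

jog_arm(plan=[[0.7,-0.2,0,0,0],[0.7,-0.3,0,0,0],[0.7,-0.6,0,0,0],[0.7,-0.8,0,0,0],[0.7,-0.4,0,-0.6,0],[0.7,0,0,-0.8,0],[0.7,0,0,-0.8,0],[0.7,0,0,-0.8,0],[0.7,0,0,0,0],[0.7,0,0,0,0]])

```text
time: 24.7
position: [0.5562, -0.186, 0.1964]
orientation: [[-0.073, 0.997, 0.001], [0.997, 0.073, -0.0], [-0.0, 0.001, -1.0]]
contact_force: [-0.4, -0.1, -0.9]
finger_gap: 0.013
finger_force: 0.0
```

Run:
```python
from rig import arm, grab_frame
import numpy as np
from h import *
s=arm.read_state(); print(s["position"],s["contact_force"])
f=grab_frame("top"); f0=dict(np.load("top0.npz"))
ctr=np.load("chest.npy"); a=ctr[2]; ex=np.array([np.cos(a),np.sin(a)]); ey=np.array([-ex[1],ex[0]])
for y in (-.14,-.1,.1,.14):   # brightness profile across front, at strip height
    xs=np.arange(-.30,-.12,.004); row=[]
    for x in xs:
        p=np.r_[ctr[:2]+x*ex+y*ey,.109]; u,v,_=proj(f,p); row.append(int(f["img"][int(round(v)),int(round(u))].mean()))
    print(y,[(round(float(x),3),r) for x,r in zip(xs,row) if x>-.19])
d=np.abs(f["img"].astype(int)-f0["img"]).mean(2)>40
for n,(u,v) in dict(gear=(302,205),pot=(279,252),sd=(320,141),can=(130,253),meter=(465,170),ham=(473,265)).items(): print(n,d[v-12:v+12,u-12:u+12].mean().round(3))
```

```text
[ 0.55620553 -0.18599158  0.19636021] [-0.42310553 -0.13681328 -0.90293211]
-0.14 [(-0.188, 123), (-0.184, 124), (-0.18, 124), (-0.176, 110), (-0.172, 48), (-0.168, 47), (-0.164, 48), (-0.16, 50), (-0.156, 46), (-0.152, 47), (-0.148, 83), (-0.144, 199), (-0.14, 227), (-0.136, 200), (-0.132, 154), (-0.128, 113), (-0.124, 74)]
-0.1 [(-0.188, 132), (-0.184, 133), (-0.18, 133), (-0.176, 107), (-0.172, 72), (-0.168, 51), (-0.164, 52), (-0.16, 51), (-0.156, 50), (-0.152, 49), (-0.148, 110), (-0.144, 180), (-0.14, 227), (-0.136, 204), (-0.132, 137), (-0.128, 114), (-0.124, 60)]
0.1 [(-0.188, 123), (-0.184, 124), (-0.18, 125), (-0.176, 115), (-0.172, 92), (-0.168, 48), (-0.164, 50), (-0.16, 50), (-0.156, 49), (-0.152, 48), (-0.148, 121), (-0.144, 184), (-0.14, 233), (-0.136, 210), (-0.132, 135), (-0.128, 118), (-0.124, 61)]
0.14 [(-0.188, 138), (-0.184, 138), (-0.18, 134), (-0.176, 114), (-0.172, 53), (-0.168, 51), (-0.164, 53), (-0.16, 52), (-0.156, 53), (-0.152, 50), (-0.148, 95), (-0.144, 166), (-0.14, 234), (-0.136, 205), (-0.132, 158), (-0.128, 105), (-0.124, 70)]
gear 0.0
pot 0.0
sd 0.0
can 0.0
meter 0.392
ham 0.873
```

```bash
python3 -c "
from rig import arm
print(arm.sign_off())"
```

```text
the job is handed in; nothing more can be done
None
```

The three nuts were swept into the open upper drawer, the drawer is pushed shut against its stop, and the job was handed in at about 25 s; no verdict came back.

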